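# Unbar the transport cradle and take out its sample tube

## Robot

A 6-joint arm with a two-finger parallel gripper is mounted at the origin on a cart in front of the work surface, level with it; the furniture and walls round the work are solid. World frame = base frame: x ahead of the robot, y to its left, z up, the work surface at z = 0. Lengths are in m, angles in rad, forces in N, time in s.
With the tool pointing down it reaches from about 0.35 to 0.875 m from the base axis. Payload 15.5 kg.
Tool frame: the origin (TCP) lies midway between the tips of the shut fingers; the grasp point (between the pads) lies 19 mm behind it; z points along the fingers, y is the line along which they close (so a half turn about z gives the same grasp; the last joint's range is limited). The gripper opens to 85 mm and grips with 20 to 120 N. Pads are 22 mm wide; open, the fingers measure 114 mm over their backs; the gripper's body (76 mm by 85 mm) begins 54 mm behind the grasp point. The pads swing forward as they close: fully open they stand 13 mm farther back than shut.
Start: joints at [1.04, 0.494, 1.345, -0, 1.302, -0.096], TCP at [0.263, 0.567, 0.231] pointing down, gripper open.
Joint ranges: [-2.91, 2.91], [-0.82, 2.16], [0.22, 2.67], [-1.22, 4.37], [0.12, 2.79], [-3.08, 3.08]. Speed limits (rad/s): [1.89, 1.89, 2.57, 3.01, 3.01, 3.01].

## Interface

Orientations are given as a rotation vector (axis times angle).
In Python, from cell import manip, snapshot, job_done gives the robot as it stands.
- The arm moves only by the shell command python3 -m jog 'ROWS' [FORCE]. ROWS is JSON, a list of rows, each an object with "travel": the shift along the world's x, y, z in m, a list of three; "spin": the turn about the world's z in degrees; "gripper": the opening, from 0 (shut) to 1 (fully open). A call has 1 to 12 rows; each row shifts and turns the commanded pose from where the row before left it; what a row does not reach is not made up. A row lasts 1/12 s, in which the tool goes at most 41.7 mm and 7.16 degrees, less where a joint would pass 70% of its speed; a pose out of reach is approached as far as the arm can. A call is refused whole if a number of a shift passes 0.0417 or a number of a turn 7.16, either way. A call with a gripper value outside its range is refused whole. The fingers move at their own pace and stop on an object; FORCE is the grip in N (left out, the last holds). Time passes only in rows, so rows that do not move let the fingers close. It gives the time, the measured TCP pose, the force, the opening and the grip force at its end, in the units of the state.
- manip.read_state(): the state, without advancing time (a new reading comes with each control period).
- snapshot(name): name is "side" or "top"; returns a dict with "img" (400x640x3 uint8, red, green, blue), "z_map" (400x640 float32, m along the optical axis (not along the pixel's ray), 0 where there is no reading), "fx", "fy", "cx", "cy" (pixels), "world_to_cam" (4x4, takes a point from world to camera coordinates). Camera axes: x right, y down, z forward; pixel columns grow to the right and rows downward; lengths in m; the calibration is good to about 2 mm. A picture is of the moment at which its call begins.
- job_done(): hands the job in; it is judged then, once.
The state is a dict: "time": time; "joint_pos": joint angles; "joint_velocities": joint speeds; "effort": joint torques, N m; "tcp_pos": TCP position; "tool_rot": TCP orientation; "ft_force": force on the tool from outside, world axes, zero at the start; "moment": the same for the moment, N m; "gripper_width": opening from 0.0 (shut) to 1.0 (fully open); "grip_force": force on a finger pad.
Only numpy, scipy, OpenCV 4.12 (cv2) and the standard library are available. Lean on these libraries where they do the work, as an engineer would, in place of code of your own. Each camera call takes 0.05 s, during which the arm holds its last target. There are 200 camera calls.

## Task

The sample tube in the metal transport cradle is held down by a bar with a green grip. First lift the bar up out of its two open brackets and lay it, grip upward, on top of the flat blue box; then take the tube that it held out of the cradle and lay it on the white foam tray. Set both down, do not drop them, and let go.

Things in the scene. Friction and masses are not known exactly. Their poses are not given: they have to be found in the camera images.
- bar_grip (a point): Middle of the green grip (40 x 16 x 36 mm, gripped across its 16 mm, y) upright on the retaining bar, an aluminium strip 192 (x) x 14 x 10 mm, 80 g. The point is 32 mm above the bar's underside, 14 mm below the grip's top; z up. Bar starts in two open forks 86 mm either side, 14 mm deep, 3 mm side play, underside 53 mm above the bench; lifts straight up, nothing locks it.
- tube_center (a point): Centre of the red-capped tube lying under the bar, crosswise: 102 mm along its y (cap at -y), 17 mm thick at the cap, body 14 mm, 20 g, does not roll. Starts 44 mm above the bench on two black saddles 26 mm either side along y (44 mm high); between them it is free for fingers down to a plate 6 mm high. Forks 67 mm high stand 81 mm off along x. Other tubes on the bench are not wanted.
- blue_box: Low flat blue plastic box, fixed, 113 (its x) x 163 (y) x 34 mm high, closed flat top. Origin at the centre of its underside, so the top is 34 mm above it. The bar is to lie on top of it; it may stick out over the edges.
- white_tray: White foam tray, fixed, a flat slab 93 (its x) x 201 (y) x 18 mm high. Origin at the centre of its underside, so the top is 18 mm above it. The tube is to lie on top of it, in any direction.
Not all that is in view belongs to the job. What is shaped like the part that bears tube_center but pink or turquoise is not meant.

How it is judged:
By the outcome, as a careful person would: the job done as asked, in the order asked, and still so for the second after the job is handed in, with the robot touching nothing.
It also fails if it takes over 59 s, if anything falls off the work surface, if the arm or the gripper's body presses on something with over 40 N, if the wrist force passes 120 N, or if a joint passes its speed limit or range.

## Working session

There is one attempt and no reset: what is moved stays moved. The work goes in short steps, Python scripts to look and compute and a shell command to move; the robot and the scene stay as the last step left them, time stands still between calls to the robot, and variables do not carry over. Pictures are saved under pics/ and viewed, at most 10 in all, crops included, and the job is handed in when it is done.

```bash
mkdir -p pics; cat > h.py <<'E'
import numpy as np, cv2, pickle
from cell import manip, snapshot, job_done
def snap(n,f):
    s=snapshot(n); cv2.imwrite(f'pics/{f}.png',s['img'][:,:,::-1]); pickle.dump(s,open(f'pics/{f}.pkl','wb')); return s
def load(f): return pickle.load(open(f'pics/{f}.pkl','rb'))
def pt(s,u,v,r=1):
    w=s['z_map'][v-r:v+r+1,u-r:u+r+1]; w=w[w>0]
    if len(w)==0: return None
    z=np.median(w); p=np.array([(u-s['cx'])/s['fx']*z,(v-s['cy'])/s['fy']*z,z,1])
    return (np.linalg.inv(s['world_to_cam'])@p)[:3].round(4)
def cloud(s):
    v,u=np.mgrid[:400,:640]; z=s['z_map']
    p=np.stack([(u-s['cx'])/s['fx']*z,(v-s['cy'])/s['fy']*z,z,np.ones_like(z)],-1)
    q=(p@np.linalg.inv(s['world_to_cam']).T)[...,:3]; q[z<=0]=np.nan; return q
E
python3 - <<'E'
from h import *
a=snap('side','side0');b=snap('top','top0')
for s in(a,b):print(s['fx'],np.linalg.inv(s['world_to_cam']).round(3))
print(manip.read_state())
E
```

```text
429.21684347656674 [[ 0.999 -0.023  0.031  0.429]
 [-0.038 -0.536  0.844 -0.758]
 [-0.003 -0.844 -0.536  0.568]
 [ 0.     0.     0.     1.   ]]
424.2888283433913 [[-1.500e-02 -9.950e-01  9.500e-02  3.680e-01]
 [-1.000e+00  1.500e-02  1.000e-03 -9.000e-03]
 [-2.000e-03 -9.500e-02 -9.950e-01  1.036e+00]
 [ 0.000e+00  0.000e+00  0.000e+00  1.000e+00]]
{'time': 0.1, 'joint_pos': array([ 1.04049608e+00,  4.94130835e-01,  1.34606325e+00,  1.24994044e-05,
        1.30249413e+00, -9.54689413e-02]), 'joint_velocities': array([ 1.50043627e-04, -2.82804930e-03, -2.77378292e-03,  4.16393924e-05,
        2.08562853e-05,  6.30778746e-04]), 'effort': array([ 2.67340714e-03, -8.83590603e+01, -3.84561324e+01, -4.02911087e-05,
        5.03044022e-03,  7.43151145e-05]), 'tcp_pos': array([0.26309964, 0.56657305, 0.2307558 ]), 'tool_rot': array([-6.77592806e-01, -3.06729180e+00,  1.63134742e-03]), 'ft_force': array([ 0.55331756, -0.1540425 ,  0.16547484]), 'moment': array([-0.00931546,  0.03220419,  0.02551327]), 'grip_force': 0.0, 'gripper_width': 1.00199372566086}
```

View pics/side0.png

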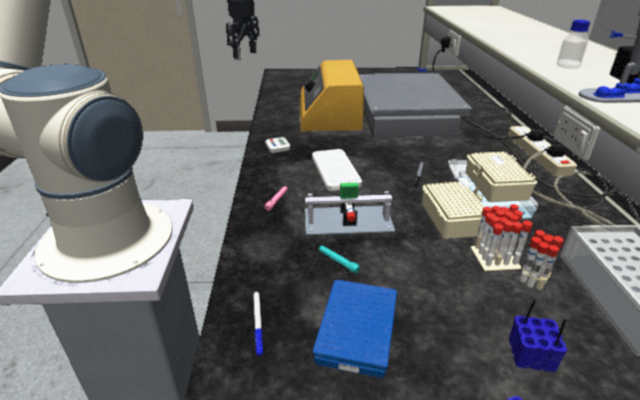

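View pics/top0.png

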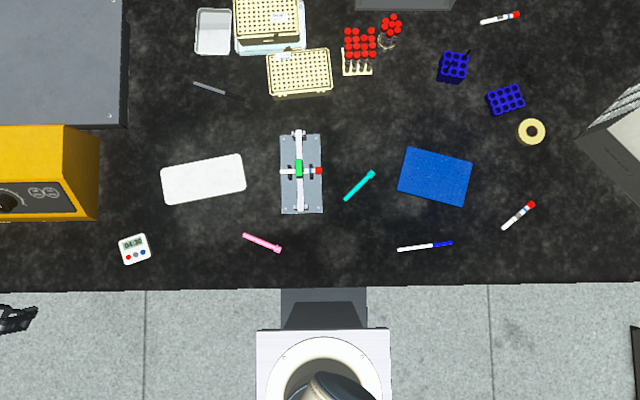

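The side view shows the green grip at (349,189), the red cap at (351,214), the tray at (336,168) and the box at (357,325). In the top view the grip is at (299,169), the cap at (319,170), the tray at (203,178) and the box at (435,176). I'll segment these by colour and depth to measure them.

```bash
python3 - <<'E'
from h import *
for n in('top0','side0'):
    s=load(n);q=cloud(s);hsv=cv2.cvtColor(s['img'],cv2.COLOR_RGB2HSV);H,S,V=cv2.split(hsv)
    def rep(name,m,top=None):
        m=m&np.isfinite(q[...,0])
        k,l,st,c=cv2.connectedComponentsWithStats(m.astype(np.uint8))
        for i in range(1,k):
            if st[i,4]<25: continue
            p=q[l==i]; P=p[:,:2].astype(np.float32)
            if top is not None: P=P[abs(p[:,2]-top)<.006]
            if len(P)<10: continue
            print(n,name,'px',c[i].round(1),st[i].tolist(),'med',np.median(p,0).round(4),'lo',np.percentile(p,3,0).round(3),'hi',np.percentile(p,97,0).round(3),'rect',[np.round(x,3) for x in cv2.minAreaRect(P)])
    x,y,z=q[...,0],q[...,1],q[...,2]
    near=(x>.25)&(x<.8)&(abs(y)<.5)
    rep('green',(H>50)&(H<70)&(S>150)&near&(z>.05))
    rep('red',((H<6)|(H>174))&(S>150)&near&(abs(y)<.15)&(x<.55))
    rep('blue',(H>95)&(H<118)&(S>140)&near&(z>.02)&(y<-.1)&(y>-.5),.034)
    rep('tray',(S<40)&(V>170)&near&(z>.008)&(z<.03)&(y>.1)&(y<.4)&(x>.3)&(x<.55),.018)
    rep('bar',(z>.055)&(z<.070)&(abs(y)<.15)&near&(x<.56))
E
python3 - <<'E'
from h import *
a=load('side0')['img'][150:260,280:420,::-1];b=load('top0')['img'][110:230,240:380,::-1]
a=cv2.resize(a,(784,590) ,interpolation=2)[:,:];b=cv2.resize(b,(0,0),fx=4,fy=4,interpolation=2)
a=cv2.resize(a,(560,440));c=np.vstack([b,])
cv2.imwrite('pics/c1.png',np.hstack([cv2.resize(a,(400,480)),cv2.resize(b,(400,480))]))
E
```

```text
top0 green px [298.9 167.8] [295, 159, 8, 19, 47] med [0.5266 0.0427 0.097 ] lo [0.506 0.038 0.088] hi [0.545 0.054 0.101] rect [array([0.525, 0.046]), array([0.04 , 0.015]), np.float64(4.751)]
top0 red px [318.3 170. ] [315, 167, 7, 7, 44] med [0.5269 0.0028 0.048 ] lo [ 0.52  -0.004  0.045] hi [0.535 0.009 0.052] rect [array([0.527, 0.003]), array([0.014, 0.015]), np.float64(88.842)]
top0 blue px [434.4 176.5] [396, 146, 77, 62, 3200] med [ 0.5094 -0.2746  0.0326] lo [ 0.45  -0.351  0.029] hi [ 0.569 -0.198  0.036] rect [array([ 0.511, -0.275]), array([0.163, 0.114]), np.float64(74.282)]
top0 tray px [200.7 181.5] [161, 164, 86, 41, 2705] med [0.5088 0.2915 0.0177] lo [0.464 0.19  0.014] hi [0.547 0.375 0.021] rect [array([0.514, 0.283]), array([0.092, 0.2  ]), np.float64(10.031)]
top0 bar px [300.3 194.1] [297, 177, 7, 35, 206] med [0.4694 0.0448 0.0622] lo [0.432 0.038 0.059] hi [0.505 0.052 0.067] rect [array([0.469, 0.045]), array([0.014, 0.078]), np.float64(89.247)]
side0 green px [348.6 189.4] [341, 184, 17, 13, 153] med [0.5272 0.0388 0.0913] lo [0.51  0.036 0.072] hi [0.543
[... 188 characters left out ...]
21] hi [0.54  0.017 0.051] rect [array([0.532, 0.029]), array([0.076, 0.02 ]), np.float64(82.129)]
side0 blue px [357.2 325.7] [313, 281, 84, 90, 5670] med [ 0.5104 -0.2918  0.0336] lo [ 0.451 -0.359  0.027] hi [ 0.569 -0.203  0.035] rect [array([ 0.512, -0.276]), array([0.163, 0.112]), np.float64(73.993)]
side0 tray px [332.6 167. ] [313, 150, 38, 38, 998] med [0.5095 0.2792 0.0185] lo [0.467 0.184 0.014] hi [0.547 0.373 0.02 ] rect [array([0.518, 0.282]), array([0.091, 0.202]), np.float64(10.436)]
side0 bar px [331.9 199.8] [306, 194, 58, 12, 367] med [0.489  0.0398 0.0621] lo [0.436 0.029 0.055] hi [0.556 0.056 0.068] rect [array([0.497, 0.041]), array([0.035, 0.126]), np.float64(85.825)]
```

View pics/c1.png

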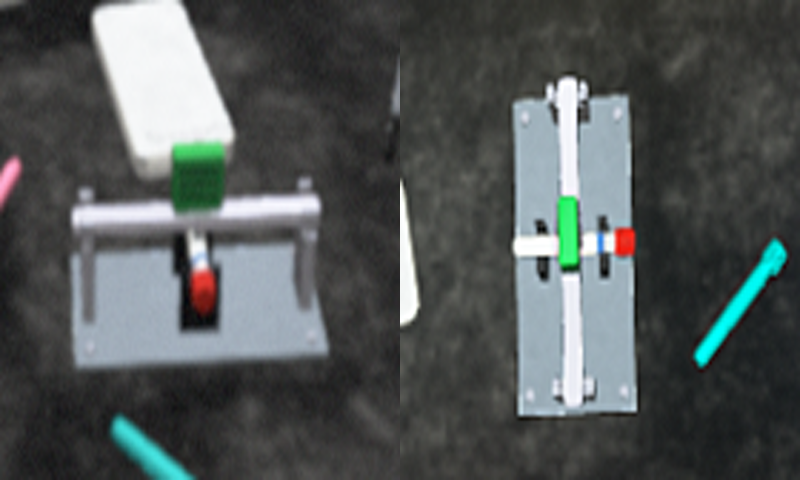

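The crop shows the bar along x, with its grip at crop (568,233), and the tube crosswise under it along y, with its cap at (625,242). Measurements from both views agree:

| Item | x (m) | y (m) | z (m) | Check |
|---|---|---|---|---|
| Grip | 0.526 | 0.045 | top 0.099 | as the text says |
| Box | 0.511 | -0.276 | top 0.034 | turned -16° |
| Tray | 0.515 | 0.283 | top 0.018 | turned 10° |

The spin needed to close along y is +24.9°.

```bash
python3 -m jog '[{"travel":[0.01,-0.036,0],"spin":5},{"travel":[0.01,-0.036,0],"spin":5},{"travel":[0.01,-0.036,0],"spin":5},{"travel":[0.01,-0.036,0],"spin":5},{"travel":[0.01,-0.036,0],"spin":4.9},{"travel":[0.01,-0.036,0]},{"travel":[0.01,-0.036,0]},{"travel":[0.01,-0.036,0]},{"travel":[0.022,-0.028,0]},{"travel":[0.022,-0.028,0]}]'
python3 -m jog '[{"travel":[0.022,-0.028,0]},{"travel":[0.022,-0.028,0]},{"travel":[0.022,-0.028,0]},{"travel":[0.022,-0.028,0]},{"travel":[0.022,-0.028,0]},{"travel":[0.022,-0.028,0]},{"travel":[0,0,0]},{"travel":[0,0,0]},{"travel":[0,0,0]}]'
```

```text
schema error: expected keys travel, spin, gripper
schema error: expected keys travel, spin, gripper
```

```bash
python3 -m jog '[{"travel":[0.01,-0.036,0],"spin":5,"gripper":1},{"travel":[0.01,-0.036,0],"spin":5,"gripper":1},{"travel":[0.01,-0.036,0],"spin":5,"gripper":1},{"travel":[0.01,-0.036,0],"spin":5,"gripper":1},{"travel":[0.01,-0.036,0],"spin":4.9,"gripper":1},{"travel":[0.01,-0.036,0],"spin":0,"gripper":1},{"travel":[0.01,-0.036,0],"spin":0,"gripper":1},{"travel":[0.01,-0.036,0],"spin":0,"gripper":1},{"travel":[0.022,-0.028,0],"spin":0,"gripper":1},{"travel":[0.022,-0.028,0],"spin":0,"gripper":1}]'
python3 -m jog '[{"travel":[0.022,-0.028,0],"spin":0,"gripper":1},{"travel":[0.022,-0.028,0],"spin":0,"gripper":1},{"travel":[0.022,-0.028,0],"spin":0,"gripper":1},{"travel":[0.022,-0.028,0],"spin":0,"gripper":1},{"travel":[0.022,-0.028,0],"spin":0,"gripper":1},{"travel":[0.022,-0.028,0],"spin":0,"gripper":1},{"travel":[0,0,0],"spin":0,"gripper":1},{"travel":[0,0,0],"spin":0,"gripper":1},{"travel":[0,0,0],"spin":0,"gripper":1}]'
```

```text
time: 0.93
tcp_pos: [0.3872, 0.221, 0.2314]
tool_rot: [0.0, -3.141, 0.0]
ft_force: [0.5, 0.9, 0.7]
gripper_width: 0.999
grip_force: 0.0
time: 1.68
tcp_pos: [0.5187, 0.0549, 0.2309]
tool_rot: [-0.001, -3.14, -0.0]
ft_force: [-0.3, -0.5, -0.2]
gripper_width: 1.001
grip_force: 0.0
```

```bash
python3 -m jog '[{"travel":[0.0075,-0.0095,-0.02],"spin":0,"gripper":1},{"travel":[0,0,-0.03],"spin":0,"gripper":1},{"travel":[0,0,-0.03],"spin":0,"gripper":1},{"travel":[0,0,-0.025],"spin":0,"gripper":0.8},{"travel":[0,0,-0.02],"spin":0,"gripper":0.6},{"travel":[0,0,-0.02],"spin":0,"gripper":0.5},{"travel":[0,0,-0.01],"spin":0,"gripper":0.5},{"travel":[0,0,-0.008],"spin":0,"gripper":0.5},{"travel":[0,0,0],"spin":0,"gripper":0.5},{"travel":[0,0,0],"spin":0,"gripper":0.5},{"travel":[0,0,0],"spin":0,"gripper":0.5}]' 40
python3 - <<'E'
from h import *
a=snap('side','side1')['img'][140:250,270:430,::-1];b=snap('top','top1')['img'][110:230,240:380,::-1]
cv2.imwrite('pics/c2.png',np.hstack([cv2.resize(a,(400,275)),cv2.resize(b,(400,275))]))
E
```

```text
time: 2.6
tcp_pos: [0.5273, 0.0455, 0.0693]
tool_rot: [-0.0, 3.14, -0.0]
ft_force: [-0.2, 0.1, 0.4]
gripper_width: 0.497
grip_force: 0.0
```

View pics/c2.png

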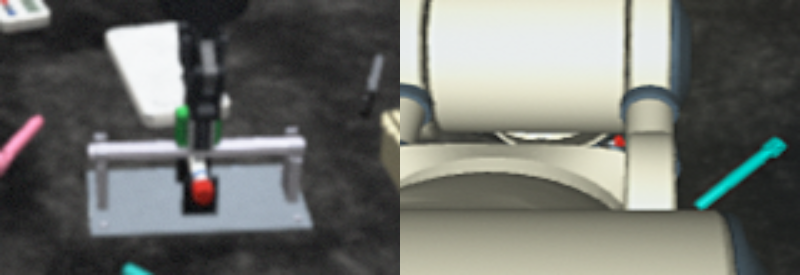

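The left fork and saddles are clear, and the near finger is in front of the green grip, about 2–3 mm to its right (crop 205 against 198). I'll shift -2 mm, close, then lift.

```bash
python3 -m jog '[{"travel":[-0.002,0,-0.002],"spin":0,"gripper":0.4},{"travel":[0,0,0],"spin":0,"gripper":0.25},{"travel":[0,0,0],"spin":0,"gripper":0},{"travel":[0,0,0],"spin":0,"gripper":0},{"travel":[0,0,0],"spin":0,"gripper":0},{"travel":[0,0,0],"spin":0,"gripper":0},{"travel":[0,0,0],"spin":0,"gripper":0}]' 50
```

```text
time: 3.28
tcp_pos: [0.5246, 0.0453, 0.0665]
tool_rot: [-0.001, -3.141, -0.0]
ft_force: [-2.6, -0.1, 6.4]
gripper_width: 0.181
grip_force: 49.3
```

```bash
python3 -m jog '[{"travel":[0,0,0.004],"spin":0,"gripper":0},{"travel":[0,0,0.006],"spin":0,"gripper":0},{"travel":[0,0,0.01],"spin":0,"gripper":0},{"travel":[0,0,0.015],"spin":0,"gripper":0},{"travel":[0,0,0.02],"spin":0,"gripper":0},{"travel":[0,0,0.02],"spin":0,"gripper":0},{"travel":[0,0,0.02],"spin":0,"gripper":0},{"travel":[0,0,0.01],"spin":0,"gripper":0},{"travel":[0,0,0],"spin":0,"gripper":0},{"travel":[0,0,0],"spin":0,"gripper":0}]'
python3 - <<'E'
from h import *
a=snap('side','side2')['img'][120:270,250:450,::-1]
cv2.imwrite('pics/c3.png',cv2.resize(a,(600,450)))
E
```

```text
time: 4.12
tcp_pos: [0.5249, 0.0453, 0.1715]
tool_rot: [0.0, 3.141, -0.0]
ft_force: [-0.2, -0.0, -1.2]
gripper_width: 0.18
grip_force: 48.6
```

View pics/c3.png

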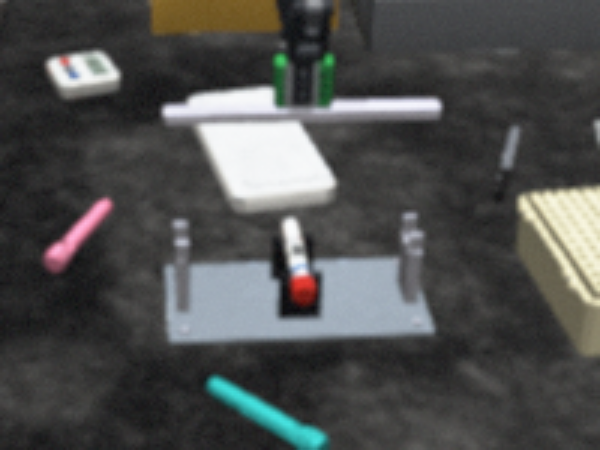

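The bar hangs level and centred in the fingers (grip at crop (303,80)). The tube lies free in the cradle, from crop (290,220) to (303,290). Next I'll carry the bar to above the box.

```bash
python3 -m jog '[{"travel":[-0.002,-0.02,0],"spin":0,"gripper":0},{"travel":[-0.002,-0.035,0],"spin":0,"gripper":0},{"travel":[-0.002,-0.035,0],"spin":0,"gripper":0},{"travel":[-0.002,-0.035,0],"spin":0,"gripper":0},{"travel":[-0.002,-0.035,0],"spin":0,"gripper":0},{"travel":[-0.002,-0.035,0],"spin":0,"gripper":0},{"travel":[-0.002,-0.035,0],"spin":0,"gripper":0},{"travel":[0,-0.035,0],"spin":0,"gripper":0},{"travel":[0,-0.035,0],"spin":0,"gripper":0},{"travel":[0,-0.021,0],"spin":0,"gripper":0},{"travel":[0,0,-0.02],"spin":0,"gripper":0},{"travel":[0,0,-0.03],"spin":0,"gripper":0}]'
python3 -m jog '[{"travel":[0,0,-0.03],"spin":0,"gripper":0},{"travel":[0,0,-0.02],"spin":0,"gripper":0},{"travel":[0,0,-0.01],"spin":0,"gripper":0},{"travel":[0,0,0],"spin":0,"gripper":0},{"travel":[0,0,0],"spin":0,"gripper":0},{"travel":[0,0,0],"spin":0,"gripper":0}]'
```

```text
time: 5.17
tcp_pos: [0.5115, -0.2779, 0.1213]
tool_rot: [0.004, 3.139, -0.003]
ft_force: [1.7, -0.8, -1.2]
gripper_width: 0.183
grip_force: 48.9
time: 5.67
tcp_pos: [0.5113, -0.2759, 0.0622]
tool_rot: [0.0, 3.141, -0.001]
ft_force: [-0.3, -0.3, -1.2]
gripper_width: 0.18
grip_force: 48.9
```

Contact is expected at TCP z of about 0.0475, so I'll lower in small steps.

```bash
python3 -m jog '[{"travel":[0,0,-0.005],"spin":0,"gripper":0},{"travel":[0,0,-0.004],"spin":0,"gripper":0},{"travel":[0,0,-0.003],"spin":0,"gripper":0},{"travel":[0,0,-0.001],"spin":0,"gripper":0},{"travel":[0,0,0],"spin":0,"gripper":0},{"travel":[0,0,0],"spin":0,"gripper":0}]'
python3 -m jog '[{"travel":[0,0,-0.001],"spin":0,"gripper":0},{"travel":[0,0,0],"spin":0,"gripper":0},{"travel":[0,0,0],"spin":0,"gripper":0}]'
python3 -m jog '[{"travel":[0,0,-0.0005],"spin":0,"gripper":0},{"travel":[0,0,0],"spin":0,"gripper":0},{"travel":[0,0,0],"spin":0,"gripper":0}]'
```

```text
time: 6.17
tcp_pos: [0.5108, -0.2757, 0.0483]
tool_rot: [-0.0, -3.142, -0.0]
ft_force: [-0.2, 0.2, -0.6]
gripper_width: 0.175
grip_force: 48.9
time: 6.42
tcp_pos: [0.5108, -0.2757, 0.0473]
tool_rot: [0.0, 3.141, -0.0]
ft_force: [-0.4, 0.0, -0.3]
gripper_width: 0.185
grip_force: 48.9
time: 6.67
tcp_pos: [0.5108, -0.2757, 0.0469]
tool_rot: [0.0, 3.141, -0.0]
ft_force: [-0.7, -0.6, 2.6]
gripper_width: 0.18
grip_force: 49.1
```

Contact: the z force went from -0.3 to +2.6 N. I'll release, back straight up and look.

```bash
python3 -m jog '[{"travel":[0,0,0],"spin":0,"gripper":0.25},{"travel":[0,0,0],"spin":0,"gripper":0.4},{"travel":[0,0,0],"spin":0,"gripper":0.5},{"travel":[0,0,0],"spin":0,"gripper":0.5},{"travel":[0,0,0.01],"spin":0,"gripper":0.5},{"travel":[0,0,0.02],"spin":0,"gripper":0.5},{"travel":[0,0,0.03],"spin":0,"gripper":0.5},{"travel":[0,0,0.035],"spin":0,"gripper":0.5},{"travel":[0,0,0.035],"spin":0,"gripper":0.5},{"travel":[0,0,0.03],"spin":0,"gripper":0.5},{"travel":[0,0.02,0],"spin":7,"gripper":0.5},{"travel":[0.002,0.035,0],"spin":7,"gripper":0.5}]'
python3 - <<'E'
from h import *
s=snap('side','side3');a=s['img'][170:400,280:440,::-1]
cv2.imwrite('pics/c4.png',cv2.resize(a,(417,600)))
# tube: bright/red points above cradle
q=cloud(s);x,y,z=np.moveaxis(q,2,0)
m=(abs(x-.527)<.03)&(abs(y-.045)<.06)&(z>.045)&(z<.06)
p=q[m];print(len(p),np.percentile(p,[2,50,98],axis=0).round(4))
for lo in np.arange(-.01,.11,.01):
    k=p[(p[:,1]>=lo)&(p[:,1]<lo+.01)]
    if len(k):print(round(lo,3),len(k),k.mean(0).round(4),k.max(0).round(4))
E
```

```text
time: 7.67
tcp_pos: [0.5137, -0.2229, 0.2096]
tool_rot: [-0.386, 3.114, -0.006]
ft_force: [-0.5, 1.1, -0.3]
gripper_width: 0.499
grip_force: 0.0
132 [[ 0.5226 -0.0076  0.0453]
 [ 0.528   0.031   0.0485]
 [ 0.536   0.0883  0.0513]]
-0.01 19 [ 0.5289 -0.005   0.0491] [ 0.5357 -0.0006  0.0524]
0.0 17 [0.5294 0.0052 0.0488] [0.5371 0.0091 0.0515]
0.01 14 [0.5293 0.0151 0.0479] [0.5443 0.0186 0.0498]
0.02 15 [0.5294 0.0249 0.0485] [0.5346 0.0295 0.05  ]
0.03 13 [0.5287 0.0344 0.0483] [0.5357 0.0395 0.0511]
0.04 16 [0.5288 0.0453 0.048 ] [0.5348 0.0498 0.0496]
0.05 9 [0.5269 0.054  0.0485] [0.5327 0.0576 0.0513]
0.06 7 [0.5266 0.0646 0.0475] [0.5297 0.0695 0.0492]
0.07 10 [0.5266 0.0748 0.0478] [0.5308 0.0784 0.0492]
0.08 10 [0.5282 0.0847 0.0484] [0.5318 0.0894 0.0505]
0.09 2 [0.5264 0.0916 0.0478] [0.5274 0.0931 0.0487]
```

View pics/c4.png

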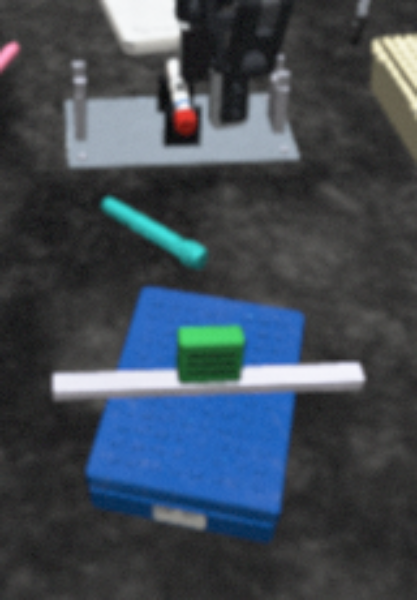

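The bar lies flat on the box, grip up (crop (210,355)), and is released. The tube axis is at x≈0.527, its centre at y≈0.044 and z≈0.044. Joint 6 would run out turning the positive way, so I'll turn back -104° instead.

```bash
python3 -m jog '[{"travel":[0.001,0.022,0],"spin":-7,"gripper":0.5},{"travel":[0.001,0.022,0],"spin":-7,"gripper":0.5},{"travel":[0.001,0.022,0],"spin":-7,"gripper":0.5},{"travel":[0.001,0.022,0],"spin":-7,"gripper":0.5},{"travel":[0.001,0.022,0],"spin":-7,"gripper":0.5},{"travel":[0.001,0.022,0],"spin":-7,"gripper":0.5},{"travel":[0.001,0.022,0],"spin":-7,"gripper":0.5},{"travel":[0.001,0.022,0],"spin":-7,"gripper":0.5},{"travel":[0.001,0.022,0],"spin":-7,"gripper":0.5},{"travel":[0.001,0.022,0],"spin":-7,"gripper":0.5},{"travel":[0.001,0.022,0],"spin":-7,"gripper":0.5},{"travel":[0.001,0.022,0],"spin":-7,"gripper":0.5}]'
python3 -m jog '[{"travel":[0,0,0],"spin":-7,"gripper":0.5},{"travel":[0,0,0],"spin":-7,"gripper":0.5},{"travel":[0,0,0],"spin":-6,"gripper":0.5},{"travel":[0,0,0],"spin":0,"gripper":0.5},{"travel":[0,0,0],"spin":0,"gripper":0.5}]'
```

```text
time: 8.72
tcp_pos: [0.5245, 0.0445, 0.2075]
tool_rot: [1.81, 2.567, 0.0]
ft_force: [0.0, -0.6, 0.1]
gripper_width: 0.501
grip_force: 0.0
time: 9.13
tcp_pos: [0.5247, 0.0434, 0.2072]
tool_rot: [2.218, 2.225, 0.0]
ft_force: [0.5, -0.2, -0.1]
gripper_width: 0.497
grip_force: 0.0
```

```bash
python3 -m jog '[{"travel":[0.0025,0.0005,-0.03],"spin":0,"gripper":0.5},{"travel":[0,0,-0.035],"spin":0,"gripper":0.5},{"travel":[0,0,-0.035],"spin":0,"gripper":0.5},{"travel":[0,0,-0.03],"spin":0,"gripper":0.5},{"travel":[0,0,-0.02],"spin":0,"gripper":0.5},{"travel":[0,0,-0.015],"spin":0,"gripper":0.5},{"travel":[0,0,-0.006],"spin":0,"gripper":0.5},{"travel":[0,0,0],"spin":0,"gripper":0.5},{"travel":[0,0,0],"spin":0,"gripper":0.5}]'
python3 - <<'E'
from h import *
s=snap('side','side4');a=s['img'][160:250,290:410,::-1]
cv2.imwrite('pics/c5.png',cv2.resize(a,(720,540),interpolation=2))
E
```

```text
time: 9.88
tcp_pos: [0.5275, 0.0438, 0.0363]
tool_rot: [2.22, 2.223, 0.0]
ft_force: [-0.0, 0.2, 0.7]
gripper_width: 0.5
grip_force: 0.0
```

View pics/c5.png

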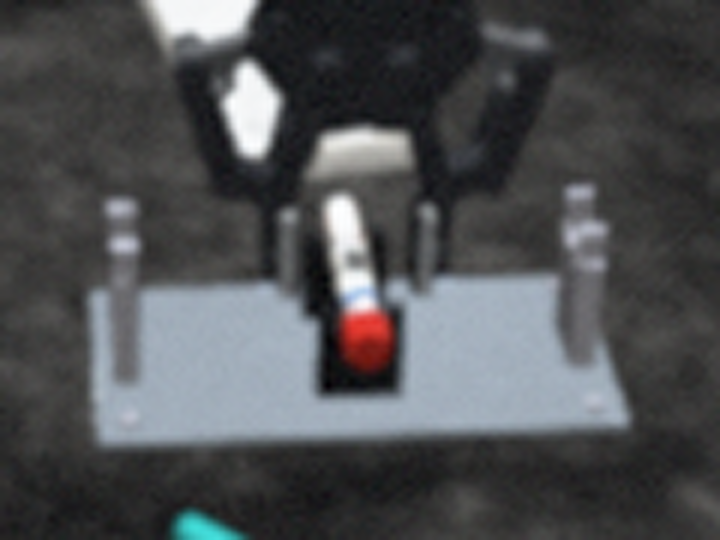

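The fingers (crop x 288 and 425) straddle the tube's middle (about 355), clear of the saddles. I'll close and lift slightly.

```bash
python3 -m jog '[{"travel":[0,0,0],"spin":0,"gripper":0.35},{"travel":[0,0,0],"spin":0,"gripper":0.25},{"travel":[0,0,0],"spin":0,"gripper":0},{"travel":[0,0,0],"spin":0,"gripper":0},{"travel":[0,0,0],"spin":0,"gripper":0},{"travel":[0,0,0],"spin":0,"gripper":0},{"travel":[0,0,0],"spin":0,"gripper":0}]' 30
python3 -m jog '[{"travel":[0,0,0.004],"spin":0,"gripper":0},{"travel":[0,0,0.006],"spin":0,"gripper":0},{"travel":[0,0,0.01],"spin":0,"gripper":0},{"travel":[0,0,0.02],"spin":0,"gripper":0},{"travel":[0,0,0.03],"spin":0,"gripper":0},{"travel":[0,0,0.03],"spin":0,"gripper":0},{"travel":[0,0,0.01],"spin":0,"gripper":0},{"travel":[0,0,0],"spin":0,"gripper":0},{"travel":[0,0,0],"spin":0,"gripper":0}]'
python3 - <<'E'
from h import *
s=snap('side','side5');a=s['img'][110:250,250:430,::-1]
cv2.imwrite('pics/c6.png',cv2.resize(a,(720,560),interpolation=2))
E
```

```text
time: 10.52
tcp_pos: [0.5277, 0.0439, 0.0366]
tool_rot: [2.221, 2.221, 0.001]
ft_force: [-0.9, -0.9, 10.1]
gripper_width: 0.144
grip_force: 31.4
time: 11.27
tcp_pos: [0.5274, 0.0439, 0.1465]
tool_rot: [2.221, 2.22, 0.002]
ft_force: [-0.5, -0.5, -0.7]
gripper_width: 0.14
grip_force: 30.1
```

View pics/c6.png

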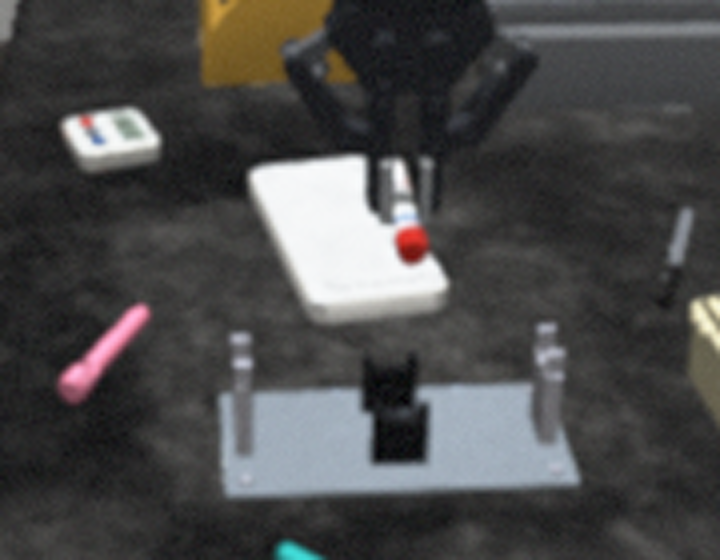

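The tube is held level, out of the cradle (cap at crop (411,243)). I'll carry it to above the tray, turning 10° to line up with it.

```bash
python3 -m jog '[{"travel":[-0.002,0.02,0],"spin":5,"gripper":0},{"travel":[-0.002,0.035,0],"spin":5,"gripper":0},{"travel":[-0.002,0.035,0],"spin":0,"gripper":0},{"travel":[-0.002,0.035,0],"spin":0,"gripper":0},{"travel":[-0.002,0.035,0],"spin":0,"gripper":0},{"travel":[-0.001,0.035,0],"spin":0,"gripper":0},{"travel":[0,0.03,0],"spin":0,"gripper":0},{"travel":[0,0.013,0],"spin":0,"gripper":0},{"travel":[0,0,-0.03],"spin":0,"gripper":0},{"travel":[0,0,-0.03],"spin":0,"gripper":0},{"travel":[0,0,-0.03],"spin":0,"gripper":0},{"travel":[0,0,-0.02],"spin":0,"gripper":0}]'
python3 -m jog '[{"travel":[0,0,-0.01],"spin":0,"gripper":0},{"travel":[0,0,0],"spin":0,"gripper":0},{"travel":[0,0,0],"spin":0,"gripper":0},{"travel":[0,0,0],"spin":0,"gripper":0}]'
python3 - <<'E'
from h import *
s=snap('side','side6');a=s['img'][110:220,270:410,::-1]
cv2.imwrite('pics/c7.png',cv2.resize(a,(700,550),interpolation=2))
E
```

```text
time: 12.32
tcp_pos: [0.5145, 0.2809, 0.0322]
tool_rot: [-2.018, -2.405, 0.006]
ft_force: [0.5, -0.7, -1.1]
gripper_width: 0.143
grip_force: 30.1
time: 12.65
tcp_pos: [0.5169, 0.282, 0.0268]
tool_rot: [2.019, 2.406, 0.002]
ft_force: [-0.2, -0.4, 0.3]
gripper_width: 0.142
grip_force: 30.1
```

View pics/c7.png

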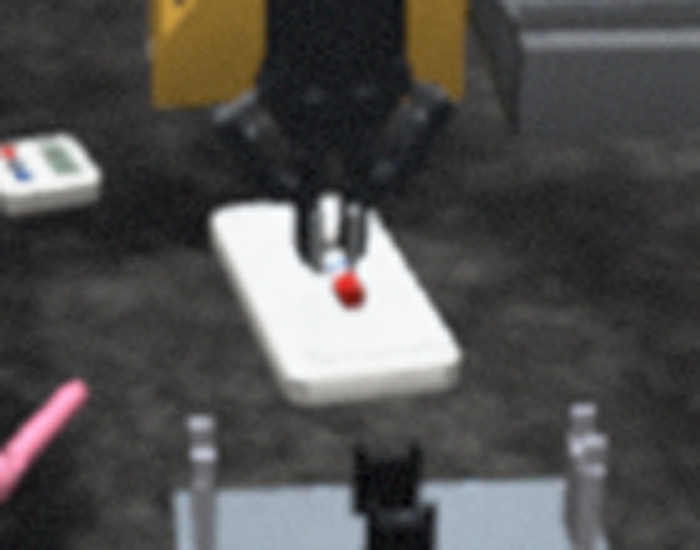

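The tube is just above the middle of the tray (cap at crop (348,288)). I'll lower in 1–2 mm steps, watching the force.

```bash
python3 -m jog '[{"travel":[0,0,-0.002],"spin":0,"gripper":0},{"travel":[0,0,-0.002],"spin":0,"gripper":0},{"travel":[0,0,0],"spin":0,"gripper":0},{"travel":[0,0,0],"spin":0,"gripper":0}]'
python3 -m jog '[{"travel":[0,0,-0.001],"spin":0,"gripper":0},{"travel":[0,0,0],"spin":0,"gripper":0},{"travel":[0,0,0],"spin":0,"gripper":0}]'
python3 -m jog '[{"travel":[0,0,-0.001],"spin":0,"gripper":0},{"travel":[0,0,0],"spin":0,"gripper":0},{"travel":[0,0,0],"spin":0,"gripper":0}]'
```

```text
time: 13.03
tcp_pos: [0.5163, 0.2819, 0.022]
tool_rot: [2.02, 2.406, 0.0]
ft_force: [0.4, -0.1, 0.7]
gripper_width: 0.144
grip_force: 30.1
time: 13.28
tcp_pos: [0.5162, 0.2819, 0.0207]
tool_rot: [-2.02, -2.406, 0.0]
ft_force: [1.2, 0.0, -0.2]
gripper_width: 0.143
grip_force: 30.1
time: 13.53
tcp_pos: [0.5165, 0.282, 0.02]
tool_rot: [2.019, 2.406, 0.001]
ft_force: [-0.3, 2.0, 4.9]
gripper_width: 0.144
grip_force: 30.8
```

Contact at 4.9 N. I'll release slowly, rise and check both objects.

```bash
python3 -m jog '[{"travel":[0,0,0],"spin":0,"gripper":0.2},{"travel":[0,0,0],"spin":0,"gripper":0.3},{"travel":[0,0,0],"spin":0,"gripper":0.45},{"travel":[0,0,0],"spin":0,"gripper":0.5},{"travel":[0,0,0],"spin":0,"gripper":0.5},{"travel":[0,0,0.01],"spin":0,"gripper":0.5},{"travel":[0,0,0.02],"spin":0,"gripper":0.5},{"travel":[0,0,0.035],"spin":0,"gripper":0.5},{"travel":[0,0,0.04],"spin":0,"gripper":0.5},{"travel":[0,0,0.04],"spin":0,"gripper":0.5},{"travel":[0,0,0.03],"spin":0,"gripper":0.5},{"travel":[0,0,0],"spin":0,"gripper":0.5}]'
python3 -m jog '[{"travel":[0,0,0],"spin":0,"gripper":0.5},{"travel":[0,0,0],"spin":0,"gripper":0.5},{"travel":[0,0,0],"spin":0,"gripper":0.5},{"travel":[0,0,0],"spin":0,"gripper":0.5}]'
python3 - <<'E'
from h import *
s=snap('side','side7');a=s['img'][100:400,250:450,::-1]
cv2.imwrite('pics/c8.png',cv2.resize(a,(400,600),interpolation=2))
E
```

```text
time: 14.53
tcp_pos: [0.5188, 0.283, 0.202]
tool_rot: [2.017, 2.403, 0.014]
ft_force: [0.8, 1.5, 1.1]
gripper_width: 0.501
grip_force: 0.0
time: 14.87
tcp_pos: [0.5156, 0.2816, 0.1937]
tool_rot: [-2.019, -2.406, 0.003]
ft_force: [-0.5, -0.0, 0.4]
gripper_width: 0.497
grip_force: 0.0
```

View pics/c8.png

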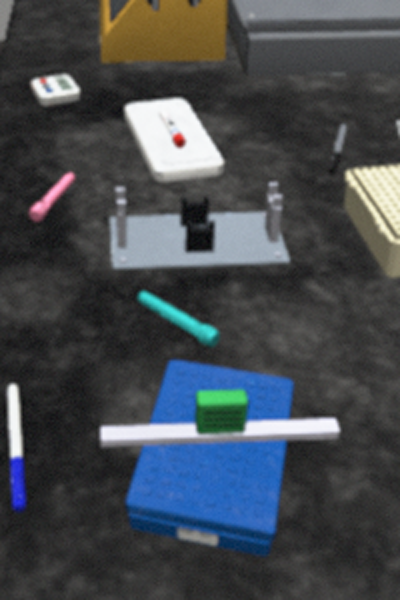

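The tube lies in the middle of the tray (crop (175,130)), the bar lies grip up on the box (220,420), and the gripper is clear of both.

```bash
python3 -c "
from cell import job_done
print(job_done())"
```

```text
the job is handed in; nothing more can be done
None
```

The bar is lying grip up on the blue box and its tube is on the white tray, both set down gently and released in the order asked; I handed the job in at about 15 s of robot time, with no verdict returned.

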